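# Pack the violet gift set

### The job

Pack the violet gift set: stand the violet candle, soap carton, bottle and mist bottle upright in the wooden crate, each in the compartment made for it (candle in the large square, carton in the long narrow one, the taller bottle in the one beside the candle, the mist bottle in the smallest, beside the carton). Set each one gently down on the crate's floor and let go. Leave the green and orange products of the same shapes standing where they are.

Things in the scene. Friction and masses are not known exactly. Their poses are not given: they have to be found in the camera images.
- violet_bottle: Violet bottle: upright amber glass bottle, the taller kind, 46 mm across and 112 mm high; its violet cap is a cylinder 27 mm across from 82 mm to 112 mm up (take it by the cap), below it a shoulder widens to the 46 mm body at 72 mm; white label and violet band. Origin: centre of the underside, z up. About 170 g, loose. Part of the set.
- green_bottle: Green bottle: upright amber glass bottle, the taller kind, 46 mm across and 112 mm high; its green cap is a cylinder 27 mm across from 82 mm to 112 mm up (take it by the cap), below it a shoulder widens to the 46 mm body at 72 mm; white label and green band. Origin: centre of the underside, z up. About 170 g, loose. A look-alike, not part of the set.
- violet_mist: Violet mist bottle: upright amber glass bottle, the small slim kind, 34 mm across and 96 mm high; its violet cap is a cylinder 24 mm across from 66 mm to 96 mm up (take it by the cap), below it a shoulder widens to the 34 mm body at 60 mm; white label and violet band. Origin: centre of the underside, z up. About 70 g, loose. Part of the set.
- orange_mist: Orange mist bottle: upright amber glass bottle, the small slim kind, 34 mm across and 96 mm high; its orange cap is a cylinder 24 mm across from 66 mm to 96 mm up (take it by the cap), below it a shoulder widens to the 34 mm body at 60 mm; white label and orange band. Origin: centre of the underside, z up. About 70 g, loose. A look-alike, not part of the set.
- violet_candle: Violet candle: white ceramic tumbler closed by a flush wooden lid, a plain cylinder 62 mm across and 80 mm high; round violet seal 41 mm across on the lid and one violet band round the tumbler. Origin: centre of the underside, z up. About 300 g, loose. Part of the set.
- orange_candle: Orange candle: white ceramic tumbler closed by a flush wooden lid, a plain cylinder 62 mm across and 80 mm high; round orange seal 41 mm across on the lid and one orange band round the tumbler. Origin: centre of the underside, z up. About 300 g, loose. A look-alike, not part of the set.
- violet_carton: Violet soap carton: white carton standing on end, 58 mm along its x, 30 mm along its y, 84 mm high; its top and upper third are violet. Origin: centre of the underside, z up. About 130 g, loose. Part of the set.
- green_carton: Green soap carton: white carton standing on end, 58 mm along its x, 30 mm along its y, 84 mm high; its top and upper third are green. Origin: centre of the underside, z up. About 130 g, loose. A look-alike, not part of the set.
- crate: Dark wooden crate, fixed, any heading: 172 (x) by 162 (y) mm; walls 8 thick, rim 40 up, partitions 38, cream floor 8 up. Origin: underside centre. Brass card holder outside the -x wall. Compartments (x by y at centre): 86x86 at (-35, 30) candle; 86x52 at (-35, -47) carton, long side along x; 62x76 at (47, 35) taller bottle; 62x62 at (47, -42) mist bottle.

How it is judged:
By the outcome, as a careful person would: the job done as asked, in the order asked, and still so for the second after the job is handed in, with the robot touching nothing.
It also fails if it takes over 120 s, if anything falls off the work surface, if the arm or the gripper's body presses on something with over 40 N, if the wrist force passes 120 N, or if a joint passes its speed limit or range.

### The arm

A 6-joint arm with a two-finger parallel gripper is mounted at the origin on the work surface. World frame = base frame: x ahead of the robot, y to its left, z up, the work surface at z = 0. Lengths are in m, angles in degrees, forces in N, time in s.
With the tool pointing down it reaches from about 0.35 to 0.975 m from the base axis. Payload 17.4 kg.
Tool frame: the origin (TCP) lies midway between the tips of the shut fingers; the grasp point (between the pads) lies 19 mm behind it (ctrl.hold_point_z is the distance from the TCP to the grasp point, in m); x points along the fingers, y is the direction in which the jaws open and shut, and the axes are right-handed (so a half turn about x gives the same grasp; the last joint's range is limited). The gripper opens to 85 mm and grips with 20 to 120 N. Pads are 22 mm wide; open, the fingers measure 114 mm over their backs; the gripper's body (76 mm by 85 mm) begins 54 mm behind the grasp point. The pads swing forward as they close: fully open they stand 13 mm farther back than shut.
Start: joints at [-68.285, 6.646, 82.598, -0, 90.757, -2.166], TCP at [0.273, -0.617, 0.231] pointing down, gripper open.
Joint ranges: [-162.19, 162.19], [-47.58, 125.68], [4.15, 143.07], [-65.23, 245.23], [0.69, 171.88], [-170.13, 170.13]. Speed limits (degrees/s): [108.29, 108.29, 127.2, 180, 180, 180].

### API

Orientations are given as a 3x3 rotation matrix whose columns are the frame's x, y, z axes.
In Python, from rig import ctrl gives the robot as it stands. Calls block until the motion is done:
- ctrl.move_to(position, orientation): joint-space move of the TCP to a pose.
- ctrl.move_linear(position, vel=0.15, orientation=None): straight line of the TCP; orientation=None keeps the orientation; vel is the mean speed in m/s.
- ctrl.movej(angles): joint-space move.
- ctrl.command_gripper(opening, squeeze=None): finger opening in m; squeeze is the grip in N (None keeps the last); returns when the fingers have stopped.
- ctrl.pause(seconds).
- ctrl.inverse_kinematics(position, orientation): joint angles nearest the present ones, or None.
- ctrl.sense(): the state.
- ctrl.capture(name): name is "side" or "top" or "wrist"; returns a dict with "pixels" (420x560x3 uint8, blue, green, red), "camera_matrix" (3x3 intrinsics, pixels), "k1" (the pictures are not rectified: a ray, as slopes to the right and down, at radius r is drawn at 1 + k1 r^2 times it, then the intrinsics apply), "world_from_camera" (4x4, takes a point from camera to world coordinates). Camera axes: x right, y down, z forward; pixel columns grow to the right and rows downward; lengths in m; the calibration is good to about 2 mm. A picture is of the moment at which its call begins. There is no depth.
A pose or a line that the arm cannot do raises ctrl.IKError and nothing moves.
- ctrl.job_done(): hands the job in, once; it reports no verdict.
The state is a dict: "clock": time; "joint_pos": joint angles; "dq": joint speeds; "joint_efforts": joint torques, N m; "tcp_pos": TCP position; "orientation": TCP orientation; "force": force on the tool from outside, world axes, zero at the start; "wrist_torque": the same for the moment, N m; "opening": finger opening in m.
Only numpy, scipy, OpenCV 4.12 (cv2) and the standard library are available. Lean on these libraries where they do the work, as an engineer would, in place of code of your own. Each camera call takes 0.05 s, during which the arm holds its last target.

## Working session

There is one attempt and no reset: what is moved stays moved. The work goes in short steps, each a Python script; the robot and the scene stay as the last script left them, time stands still between calls to the robot, and variables do not carry over. Pictures are saved under pics/ and viewed, and the job is handed in when it is done.

```bash
mkdir -p pics; ls; python3 - <<'E'
from rig import ctrl
import cv2
s=ctrl.sense();print(s['clock'],s['tcp_pos'],s['orientation'],s['opening'],ctrl.hold_point_z)
for n in['side','top','wrist']:
    c=ctrl.capture(n);cv2.imwrite(f'pics/{n}0.png',c['pixels']);print(n,c['k1'],c['camera_matrix'],c['world_from_camera'])
E
```

```text
pics
0.0 [ 0.27317606 -0.61704301  0.23057011] [[-3.79218559e-04  4.04811423e-01 -9.14400114e-01]
 [ 1.04727523e-03 -9.14399517e-01 -4.04811594e-01]
 [-9.99999380e-01 -1.11114066e-03 -7.71917081e-05]] 0.08578464927526068 0.0187
side -0.03895100560712875 [[484.53294858   0.         278.87924629]
 [  0.         484.53294858 206.87936818]
 [  0.           0.           1.        ]] [[-0.99633484 -0.04787468  0.07088654  0.39854178]
 [-0.08503057  0.64452194 -0.75984293  1.03847913]
 [-0.00931069 -0.7630855  -0.64623047  0.91583621]
 [ 0.          0.          0.          1.        ]]
top 0.004651504286575985 [[396.41467487   0.         276.80743968]
 [  0.         396.41467487 210.78823457]
 [  0.           0.           1.        ]] [[-4.96759087e-04 -9.91746481e-01  1.28213381e-01  3.60130765e-01]
 [-9.99801186e-01 -2.06317497e-03 -1.98326168e-02  1.33860466e-03]
 [ 1.99334545e-02 -1.28197742e-01 -9.91548282e-01  1.09234349e+00]
 [ 0.00000000e+00  0.00000000e+00  0.00000000e+00  1.00000000e+00]]
wrist -0.05297555725235188 [[344.35787427   0.         282.17895381]
 [  0.         344.35787427 210.89313218]
 [  0.           0.           1.        ]] [[ 0.40406313 -0.87571452 -0.26430486  0.33922171]
 [-0.91473023 -0.38722592 -0.11543258 -0.58773318]
 [-0.00125971  0.2884097  -0.95750627  0.37350619]
 [ 0.          0.          0.          1.        ]]
```

View pics/top0.png

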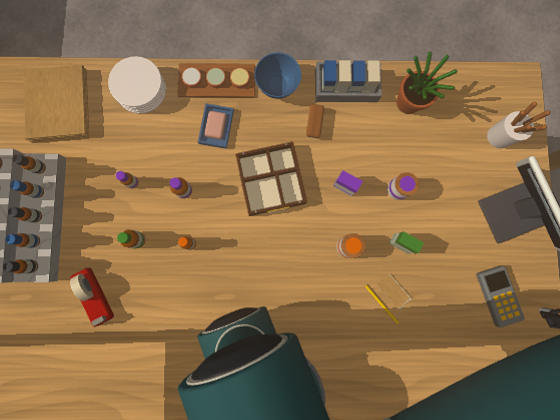

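View pics/side0.png

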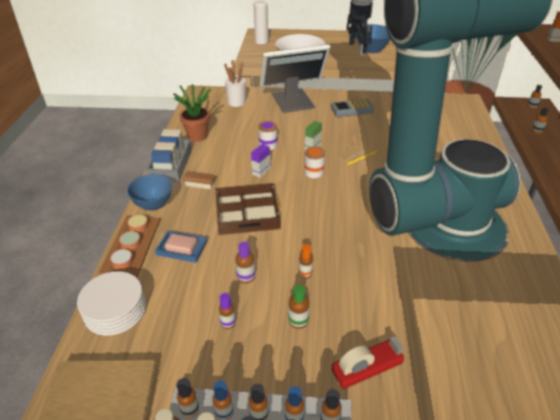

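Top view: violet mist is at about (123,177), violet bottle (180,186), carton (348,182), candle (404,185) and crate (271,180). I'll zoom in and segment.

```bash
cat > h.py <<'E'
from rig import ctrl
import cv2, numpy as np
def pix2ray(c,uv):
    uv=np.asarray(uv,float).reshape(-1,2);K=c['camera_matrix'];k=c['k1']
    d=(uv-K[:2,2])/K[0,0]; s=d.copy()
    for _ in range(20): s=d/(1+k*(s**2).sum(1,keepdims=True))
    T=c['world_from_camera']; r=np.c_[s,np.ones(len(s))]@T[:3,:3].T
    return T[:3,3],r
def onplane(c,uv,z):
    o,r=pix2ray(c,uv); return o+r*((z-o[2])/r[:,2])[:,None]
def proj(c,P):
    T=c['world_from_camera'];q=(np.asarray(P,float).reshape(-1,3)-T[:3,3])@T[:3,:3]
    s=q[:,:2]/q[:,2:];s=s*(1+c['k1']*(s**2).sum(1,keepdims=True))
    return s*c['camera_matrix'][0,0]+c['camera_matrix'][:2,2]
def violet(img):
    h=cv2.cvtColor(img,cv2.COLOR_BGR2HSV)
    return cv2.inRange(h,(128,90,50),(160,255,255))
def blobs(m,amin=15):
    n,l,s,ce=cv2.connectedComponentsWithStats(m)
    return [(s[i],ce[i],l==i) for i in range(1,n) if s[i][4]>=amin]
def cap(n,f=None):
    c=ctrl.capture(n)
    if f: cv2.imwrite('pics/'+f,c['pixels'])
    return c
E
python3 - <<'E'
from h import *
t=cap('top');s=cap('side')
for c in(t,s):
    for b in blobs(violet(c['pixels'])): print(b[0],b[1].round(1))
    print()
a=t['pixels'][135:225,100:240];b=t['pixels'][135:225,230:310];d=t['pixels'][160:210,325:425]
cv2.imwrite('pics/a.png',cv2.resize(a,None,fx=5,fy=5,interpolation=2))
cv2.imwrite('pics/b.png',cv2.resize(b,None,fx=6,fy=6,interpolation=2))
cv2.imwrite('pics/d.png',cv2.resize(d,None,fx=7,fy=7,interpolation=2))
cv2.imwrite('pics/e.png',cv2.resize(s['pixels'][110:340,190:330],None,fx=2.6,fy=2.6,interpolation=2))
E
```

```text
[116 171  12  11  97] [121.4 175.8]
[336 171  27  22 321] [348.9 181.2]
[400 176  15  15 184] [407.  183.2]
[170 178  12  11 106] [175.4 183. ]
[389 183  13  16  29] [392.9 192.1]

[262 122  12   7  64] [267.2 124.9]
[251 139  26  23 278] [261.3 150.8]
[239 242  11  16 149] [243.6 249.6]
[238 274  16   5  40] [245.2 276.4]
[220 293  11  16 155] [225.  300.8]
[222 321  12   5  28] [227.7 323.4]
```

View pics/a.png

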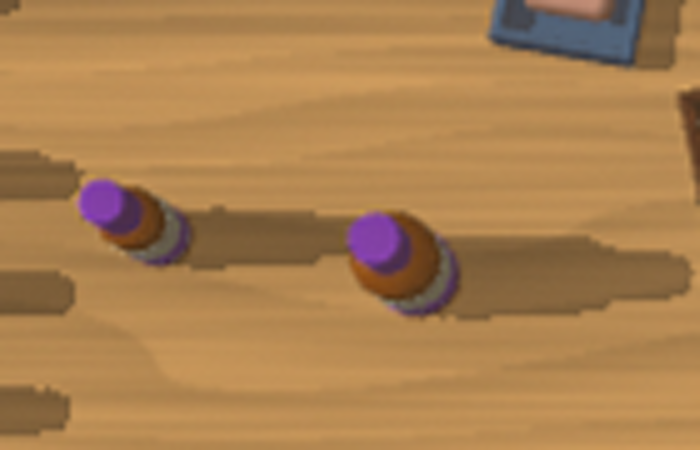

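View pics/b.png

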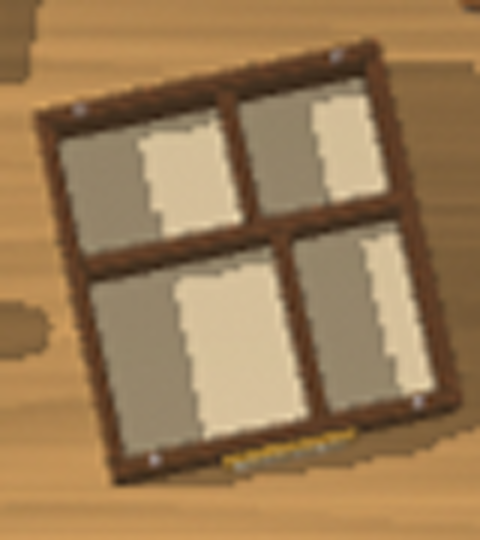

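View pics/d.png

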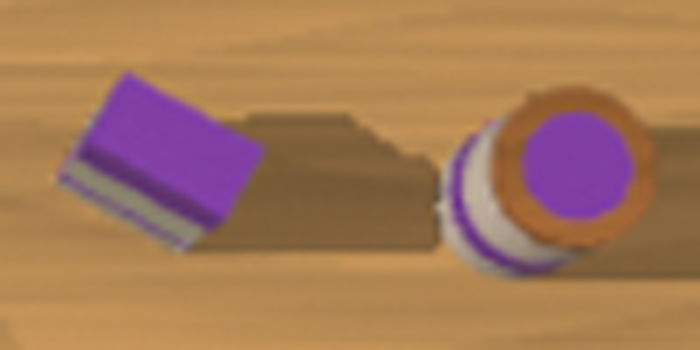

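View pics/e.png

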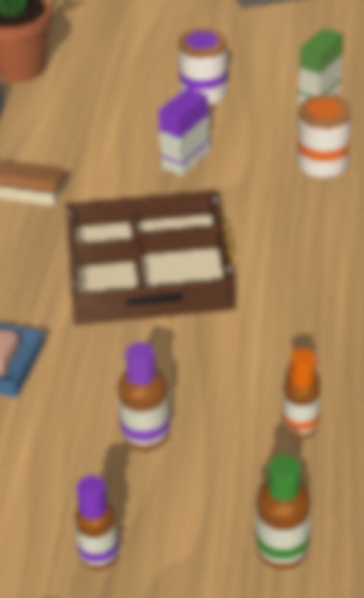

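```bash
cat > det.py <<'E'
from h import *
t=cap('top')
img=t['pixels'];hsv=cv2.cvtColor(img,cv2.COLOR_BGR2HSV)
# bright violet tops
m=violet(img)
for b in blobs(m): print('V hist',b[1].round(),np.percentile(hsv[...,2][b[2]],[5,30,50,70,95]))
top=m&cv2.inRange(hsv,(0,0,135),(255,255,255))
for b in blobs(top,20):
    u=b[1]
    print('top',b[0],u.round(1),{z:onplane(t,u,z)[0,:2].round(4) for z in(.08,.084,.096,.112)})
    if b[0][4]>190 :
        ct=cv2.findContours((b[2]*255).astype(np.uint8),cv2.RETR_EXTERNAL,cv2.CHAIN_APPROX_NONE)[0][0].reshape(-1,2)
        P=onplane(t,ct,.084)[:,:2]; r=cv2.minAreaRect((P*1000).astype(np.float32)); print(' rect mm',r)
h=hsv[135:225,230:310]
print('wall px',hsv[135+int(300/6),230+int(60/6)],hsv[135+45,230+13:230+17],hsv[135+41,230+25])
d=cv2.inRange(hsv,(0,60,20),(25,255,105)); d[:,:233]=0;d[:,310:]=0;d[:138]=0;d[220:]=0
cv2.imwrite('pics/m.png',cv2.resize(d[130:230,225:315],None,fx=5,fy=5,interpolation=0))
E
python3 det.py
```

```text
V hist [121. 176.] [ 75.  103.2 157.  166.  171. ]
V hist [349. 181.] [111. 157. 164. 165. 167.]
V hist [407. 183.] [141.3  162.   163.   163.   166.85]
V hist [175. 183.] [ 77.25 140.   164.   166.   171.  ]
V hist [393. 192.] [ 93.  122.2 134.  139.  144.6]
top [116 171   8   9  60] [119.5 174.9] {0.08: array([0.5838, 0.3874]), 0.084: array([0.5829, 0.3859]), 0.096: array([0.5802, 0.3813]), 0.112: array([0.5767, 0.3752])}
top [337 171  25  20 257] [349.4 180.1] {0.08: array([ 0.5722, -0.2084]), 0.084: array([ 0.5714, -0.2076]), 0.096: array([ 0.5688, -0.2051]), 0.112: array([ 0.5655, -0.2018])}
 rect mm ((571.582763671875, -207.58316040039062), (58.55555725097656, 30.349519729614258), 60.4447135925293)
top [400 176  15  15 182] [407.  183.2] {0.08: array([ 0.5645, -0.3596]), 0.084: array([ 0.5637, -0.3582]), 0.096: array([ 0.5612, -0.3539]), 0.112: array([ 0.558 , -0.3482])}
top [170 178  10  10  79] [174.3 182.3] {0.08: array([0.5649, 0.2462]), 0.084: array([0.5641, 0.2452]), 0.096: array([0.5616, 0.2423]), 0.112: array([0.5584, 0.2385])}
wall px [ 16 139 187] [[ 13 153  95]
 [ 14 144  76]
 [ 14 143  75]
 [ 13 143  75]] [ 12 157  94]
```

View pics/m.png

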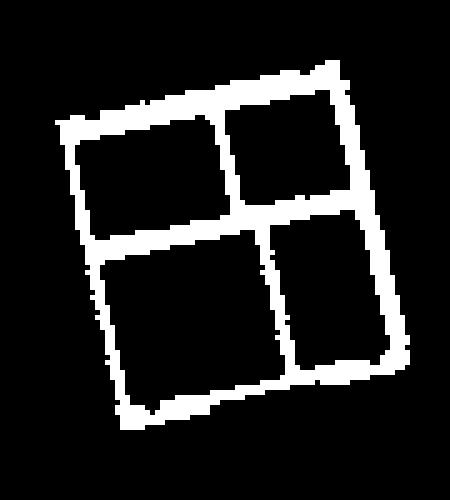

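The mask is clean, with the crate outline spanning the crop's (60,120), (335,62), (408,365) and (120,428). Next I'll fit the crate and cross-check the heights against the side view.

```bash
cat >> det.py <<'E'
print('----')
ct=max(cv2.findContours(d,cv2.RETR_EXTERNAL,cv2.CHAIN_APPROX_NONE)[0],key=cv2.contourArea).reshape(-1,2)
P=onplane(t,ct,.04)[:,:2]*1000;print('crate',cv2.minAreaRect(P.astype(np.float32)))
R=lambda a:np.array([[np.cos(a),-np.sin(a)],[np.sin(a),np.cos(a)]])
s=cap('side');im=s['pixels'].copy()
c=P.min(0)
r=cv2.minAreaRect(P.astype(np.float32)); box=cv2.boxPoints(r)/1000
def draw(P,col):
    for p in proj(s,P): cv2.circle(im,tuple(np.round(p*4).astype(int)),6,col,-1,shift=2)
draw(np.c_[box,[.04]*4],(0,255,255))
def ring(x,y,z,rr):
    a=np.linspace(0,6.28,16);draw(np.c_[x+rr*np.cos(a),y+rr*np.sin(a),0*a+z],(0,255,0))
ring(.5802,.3813,.096,.012);ring(.5584,.2385,.112,.0135);ring(.5645,-.3596,.08,.0205)
draw(np.c_[cv2.boxPoints(((.5716,-.2076),(.058,.03),60.4)),[.084]*4],(0,255,255))
cv2.imwrite('pics/e2.png',cv2.resize(im[110:340,190:330],None,fx=2.6,fy=2.6,interpolation=2))
E
python3 det.py | sed -n '/----/,$p'
```

```text
----
crate ((585.2033081054688, -4.4677886962890625), (175.08204650878906, 160.9390411376953), 12.569069862365723)
```

View pics/e2.png

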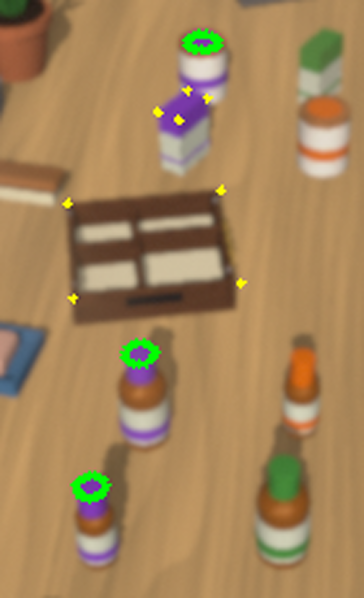

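```bash
cat > act.py <<'E'
from h import *
A=np.deg2rad(12.57); C=np.array([.5863,-.0042])
def Rt(phi):
    y=np.array([np.cos(phi),np.sin(phi),0]);x=np.array([0,0,-1.]);return np.c_[x,y,np.cross(x,y)]
def comp(x,y): return C+np.array([np.cos(A)*x-np.sin(A)*y,np.sin(A)*x+np.cos(A)*y])
def st(l):
    s=ctrl.sense();print(l,'t%.1f'%s['clock'],s['tcp_pos'].round(4),'op %.4f'%s['opening'],'F',np.round(s['force'],1))
    return s
PL=A-np.pi/2
def pick(xy,z,phi,op,squeeze=40,first=False):
    ctrl.command_gripper(op,squeeze)
    p=np.r_[xy,z+.13]
    if first: ctrl.move_to(p,Rt(phi))
    else: ctrl.move_linear(p,.3,Rt(phi))
    ctrl.move_linear(np.r_[xy,z+.03],.15); ctrl.move_linear(np.r_[xy,z],.06); st('at')
    ctrl.command_gripper(0.0,squeeze); st('gripped')
    ctrl.move_linear(np.r_[xy,z+.01],.05); st('up1'); ctrl.move_linear(np.r_[xy,z+.14],.15)
    ctrl.pause(.2);st('lifted')
def place(cxy,z,rel):
    xy=comp(*cxy); ctrl.move_linear(np.r_[xy,z+.14],.25,Rt(PL)); ctrl.pause(.2)
    ctrl.move_linear(np.r_[xy,z+.03],.12)
    ctrl.move_linear(np.r_[xy,z+.011],.04); ctrl.pause(.2); f0=st('above')['force'][2]
    for dz in np.arange(.010,.0055,-.0005):
        ctrl.move_linear(np.r_[xy,z+dz],.02); f=ctrl.sense()['force'][2]
        if f-f0>1.2: break
    print('contact',dz,f-f0); st('down')
    ctrl.command_gripper(rel); st('released')
    ctrl.move_linear(np.r_[xy,z+.03],.06); ctrl.move_linear(np.r_[xy,z+.14],.2); st('away')
E
python3 - <<'E'
from act import *
pick([.5645,-.3596],.035,PL,.085,first=True)
t=cap('top','t1.png');w=cap('wrist','w1.png')
E
```

```text
at t3.5 [ 0.5645 -0.3596  0.035 ] op 0.0849 F [-0.2  1.2  0.3]
gripped t3.9 [ 0.5648 -0.3597  0.0357] op 0.0612 F [-1.1  0.5  5.7]
up1 t4.2 [ 0.5645 -0.3597  0.0452] op 0.0612 F [ 0.5 -0.4 -3.9]
lifted t5.5 [ 0.5643 -0.3595  0.174 ] op 0.0616 F [ 0.3 -0.4 -3.6]
```

View pics/w1.png

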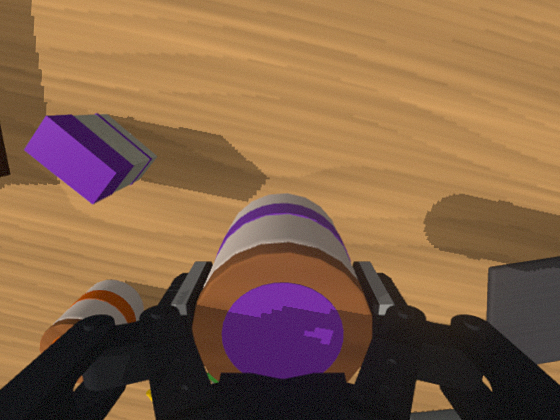

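The wrist view shows the candle held squarely between the pads, with its seal at (283,330). The wrist force of −3.6 N fits its weight, so I'll place it.

```bash
python3 - <<'E'
from act import *
place((-35,30),.035,.085) if 0 else place((-.035,.030),.035,.085)
w=cap('wrist','w2.png')
E
```

```text
above t9.3 [0.5457 0.0175 0.0463] op 0.0612 F [ 0.1  0.7 -3.2]
contact 0.008499999999999999 3.136260196465764
down t10.3 [0.5457 0.0175 0.0437] op 0.0612 F [-1.6 -0.6 -0.1]
released t10.7 [0.5457 0.0175 0.0436] op 0.0849 F [-0.1 -0.4  0.7]
away t11.9 [0.5452 0.0175 0.1735] op 0.0851 F [-0.5 -0.  -1. ]
```

View pics/w2.png

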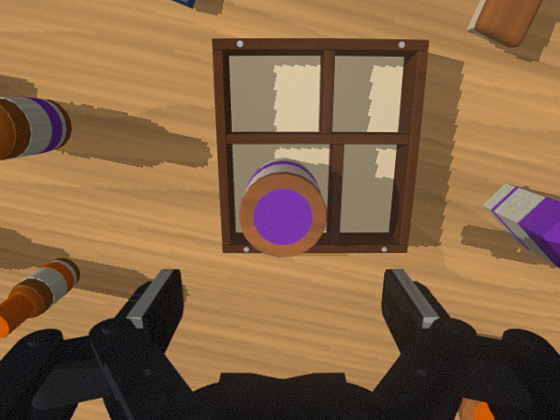

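The candle stands in the large square, with its lid at about (283,215) in the view. Plenty of time is left, so I'll do the carton next.

```bash
python3 - <<'E'
from act import *
pick([.5716,-.2076],.037,np.deg2rad(60.4-90),.055)
cap('wrist','w3.png')
place((-.035,-.047),.037,.048)
cap('wrist','w4.png')
E
```

```text
at t14.9 [ 0.5716 -0.2076  0.037 ] op 0.0545 F [ 0.2 -0.1  0.5]
gripped t15.3 [ 0.5718 -0.2077  0.0374] op 0.0295 F [-0.2 -0.8  1.5]
up1 t15.6 [ 0.5718 -0.2077  0.0475] op 0.0291 F [-0.8  0.6 -1.3]
lifted t16.9 [ 0.5714 -0.2075  0.1761] op 0.0295 F [ 0.1  0.3 -0.8]
above t20.0 [ 0.5625 -0.0577  0.0482] op 0.0296 F [-0.  -0.2 -1.3]
contact 0.007999999999999998 5.913178780806588
down t21.3 [ 0.5624 -0.0577  0.0454] op 0.0296 F [-3.9  1.4  4.6]
released t21.6 [ 0.5623 -0.0577  0.0448] op 0.0481 F [ 0.4 -0.4 -0.3]
away t22.8 [ 0.5619 -0.0576  0.1755] op 0.0481 F [-0.7 -1.2 -1.4]
```

View pics/w4.png

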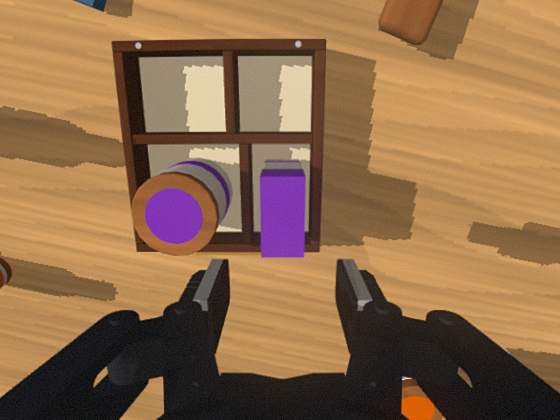

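The carton stands square in the long compartment at (283,215), with space on both sides. Bottle next; after each grip I'll check the wrist view.

```bash
python3 - <<'E'
from act import *
pick([.5584,.2385],.083,PL,.055)
cap('wrist','w5.png')
E
```

```text
at t25.7 [0.5584 0.2385 0.083 ] op 0.0553 F [-0.7  0.3  0.4]
gripped t26.1 [0.5586 0.2387 0.0835] op 0.0260 F [-1.4  2.   3.7]
up1 t26.4 [0.5585 0.2385 0.0933] op 0.0255 F [-0.3 -0.4 -2.1]
lifted t27.6 [0.5582 0.2384 0.2221] op 0.0260 F [-0.5  0.2 -2.2]
```

View pics/w5.png

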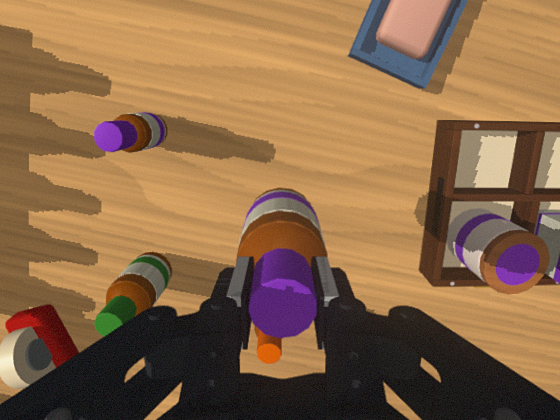

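The bottle hangs straight, held by its cap at (283,290). Placing it now, then the mist bottle's grip.

```bash
python3 - <<'E'
from act import *
place((.047,.035),.083,.048)
cap('wrist','w6.png')
pick([.5802,.3813],.067,PL,.052)
cap('wrist','w7.png')
E
```

```text
above t30.8 [0.6247 0.0402 0.0943] op 0.0259 F [-0.1 -0.5 -2.3]
contact 0.0095 1.4613490316084752
down t31.2 [0.6246 0.0402 0.0925] op 0.0259 F [ 0.1 -0.1 -0.9]
released t31.6 [0.6247 0.0402 0.0926] op 0.0482 F [-0.3  0.8 -0.5]
away t32.8 [0.6242 0.0402 0.2214] op 0.0479 F [ 0.2  1.8 -1.5]
at t35.8 [0.5802 0.3813 0.067 ] op 0.0521 F [-0.1  0.3  0.8]
gripped t36.2 [0.5804 0.3815 0.0675] op 0.0232 F [0.2 1.4 3.6]
up1 t36.5 [0.5803 0.3814 0.0775] op 0.0229 F [ 0.8 -0.3 -0.7]
lifted t37.8 [0.58   0.3812 0.206 ] op 0.0230 F [-0.2  0.4 -0.3]
```

View pics/w6.png

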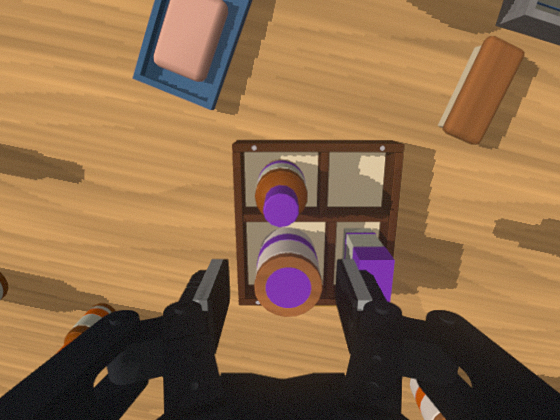

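View pics/w7.png

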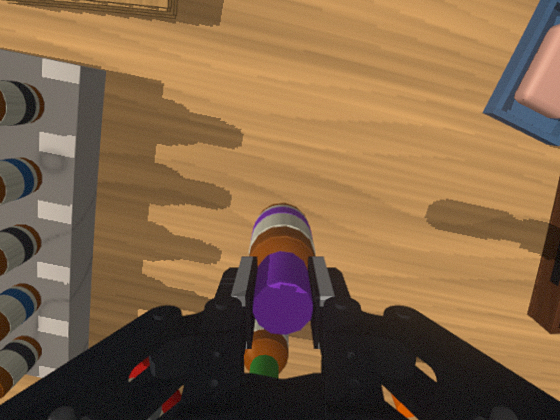

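The bottle stands upright in its compartment at (280,190), and the mist bottle is gripped straight. I'll carry the mist over higher and average the force reading, because the 1.2 N contact trigger is close to the noise.

```bash
python3 - <<'E'
from act import *
z=.067;xy=comp(.047,-.042)
ctrl.move_linear([.5802,.3813,z+.17],.15)
ctrl.move_linear(np.r_[xy,z+.17],.25,Rt(PL)); ctrl.pause(.2)
ctrl.move_linear(np.r_[xy,z+.03],.12); ctrl.move_linear(np.r_[xy,z+.011],.04); ctrl.pause(.2)
def F():
    v=[]
    for _ in range(5): v.append(ctrl.sense()['force'][2]); ctrl.pause(.03)
    return np.mean(v)
f0=F()
for dz in np.arange(.010,.0065,-.0005):
    ctrl.move_linear(np.r_[xy,z+dz],.02); f=F()
    if f-f0>1.5: break
print(dz,f-f0); st('down')
ctrl.command_gripper(.045); st('rel')
ctrl.move_linear(np.r_[xy,z+.03],.06); ctrl.move_linear(np.r_[xy,z+.17],.2)
p=np.array([.50,-.45,.30]);ctrl.move_linear(p,.3); st('away')
t=cap('top','t9.png');s=cap('side','s9.png')
cv2.imwrite('pics/z9.png',np.hstack([cv2.resize(t['pixels'][130:230,225:325],(400,400)),cv2.resize(s['pixels'][150:250,200:300],(400,400))]))
E
```

```text
0.007999999999999998 5.800167553715244
down t44.6 [ 0.6415 -0.0349  0.0755] op 0.0229 F [-1.5  1.5  6.4]
rel t44.9 [ 0.6412 -0.035   0.0748] op 0.0448 F [ 0.4 -0.9 -0.4]
away t47.9 [ 0.5004 -0.449   0.2999] op 0.0450 F [ 0.5 -0.5  0.5]
```

View pics/z9.png

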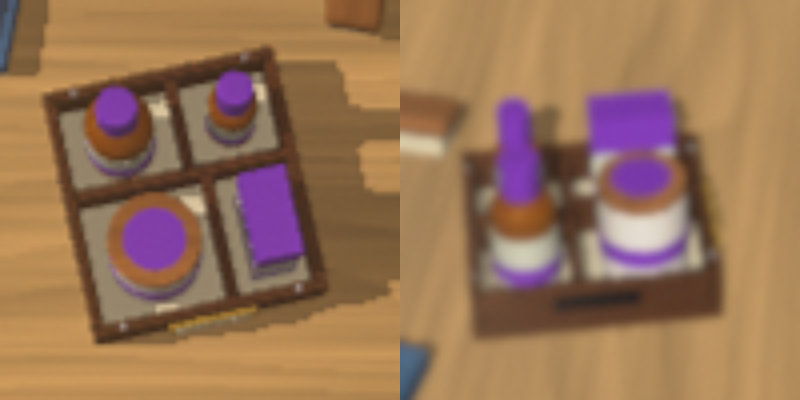

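View pics/t9.png

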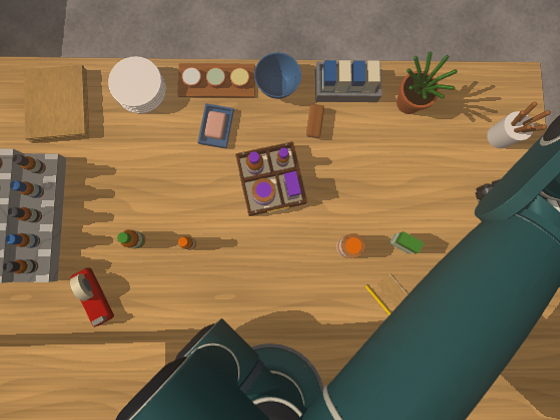

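All four violet products stand upright, each in its own compartment: bottle (254,160), mist (283,156), candle (263,192) and carton (292,186). The green and orange look-alikes haven't moved: (130,239), (185,242), (351,246) and (408,242). Handing in.

```bash
python3 - <<'E'
from act import *
st('end'); print(ctrl.job_done())
E
```

```text
end t48.0 [ 0.5005 -0.449   0.3   ] op 0.0453 F [ 0.8  0.7 -0.4]
the job is handed in; nothing more can be done
None
```

I placed the violet candle, carton, bottle and mist bottle upright in their compartments, in that order, and handed the job in at 48 s. The last top and side pictures show all four standing inside their walls, with the gripper well clear. The green and orange products are still where they started.

- **Set-down forces:** Contact forces at set-down were about 1.5 to 6 N. The bottle's contact trigger (1.5 N) was close to the force noise, so it may have been let go about 1 mm above the floor. The pictures show it upright.
- **Crate measurement:** The crate's fitted outline was 3 mm too long because the outline mask was imprecise. I shifted its centre about 1 mm to allow for that; the compartments left plenty of room.

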